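# Lock the indexing disc with its bar

### The job

Lock the indexing fixture on the bench: with the tips of the shut fingers, turn the slotted disc by its upright peg until the slot lines up with the lock bar, then push the bar by its knob through the slot until it is fully home against the stop in the keeper on the other side. Only push, do not pick anything up, and leave the other things on the bench where they lie. Finish with the hand clear.

Things in the scene. Friction and masses are not known exactly. Their poses are not given: they have to be found in the camera images.
- lock_fixture: steel indexing fixture fixed to the bench: base plate 130 (x) x 290 (y) x 12 mm. Origin on the bench surface under the disc's axis; its z axis points up. Along its own y axis, from +y to -y, stand in one line: the bar's guide (y = +48 to +198 mm, 47 mm wide, top at 41 mm, open slot 14 mm wide along its top for the knob), the disc (y = +42 to -42 mm) and the keeper (y = -48 to -82 mm, 53 mm wide, top at 43 mm). The bar is pushed along the fixture's -y axis
- lock_disc (a joint): turn of the slotted disc about the vertical axis of the fixture, rad, counterclockwise from above is positive; free from -0.8 to 3.94 and stays where it is left (dry friction 0.06 N m, no spring or detent). It is lined up at 0 and, as the slot is open at both ends, just as well at 3.1416 (pi); either will do. At 0 the peg stands on the fixture's +x side, at pi/2 on its +y side, at pi on its -x side. Starts between 0.6 and 2.54
- disc_axis (a point): centre of the disc's top face, 42 mm above the bench. The disc is 84 mm across, with a straight slot 26 mm wide and open at the top right across its middle
- disc_peg (a point): point on the axis of the upright steel peg by which the disc is turned, 65 mm above the bench; the peg is 14 mm across, stands 28 mm from the disc's axis, square to the slot, and reaches from the disc's top (a 22 mm collar, 3 mm high, at its foot) up to 84 mm above the bench. The point turns with the disc
- bar_knob (a point): middle of the round upright knob on the rear end of the lock bar, 64 mm above the bench; the knob is 16 mm across and reaches from 44 to 82 mm above the bench, above the guide. The bar is loose in its guide and takes a few newtons (under 10 N) to push; it starts just short of the disc
- bar_tip (a point): front end of the lock bar's rounded nose, half-way up the bar, 27 mm above the bench; the bar is 20 mm wide, 14 mm high, 132 mm long; the knob's axis is 122 mm behind this point
- keeper_stop (a point): centre of the stop face in the keeper, 27 mm above the bench, where the bar's tip arrives when it is fully home: 66 mm from the disc's axis along the fixture's -y axis. With the bar home its knob stands at y = +56 mm in the fixture's frame
- angle_b: loose steel angle offcut (L section) 36 x 70 x 36 mm, a bystander; origin under its centre
- gel_tin: loose tin 69 mm across, 52 mm high, a bystander; origin at the centre of its underside
- bolt_m16_1: loose M16 bolt 59 mm long lying flat, a bystander; origin under its centre
- nut_m16_3: loose M16 nut, 13 mm high, a bystander; origin under its centre
- soapstone: loose white marking stick 12 x 125 x 8 mm, a bystander; origin under its centre

How it is judged:
At the end, for the whole second after the job is handed in: the bar lies through the disc's slot with its tip within 7 mm of the stop in the keeper, the disc is lined up (within 0.15 rad of 0 or pi) and at rest (distance between bar_tip and keeper_stop below 0.007 m and (value of joint lock_disc between -0.15 and 0.15 rad or value of joint lock_disc between 2.99 and 3.29 rad) and velocity of joint lock_disc between -0.05 and 0.05 rad/s); the robot touches nothing.
It fails at once if the bar is lifted out of its guide (height (world z) of bar_tip above 0.04 m or height (world z) of bar_knob above 0.078 m).
It fails at once if a bystander is picked up or moved by more than 30 mm (distance of any of angle_b, gel_tin, bolt_m16_1, nut_m16_3, soapstone from where it was at the start of the episode above 0.03 m).
It also fails if it takes over 54 s, if anything falls off the work surface, if the arm or the gripper's body presses on something with over 40 N, if the wrist force passes 120 N, or if a joint passes its speed limit or range.

### The arm

A 6-joint arm with a two-finger parallel gripper is mounted at the origin on a cart in front of the work surface, level with it; the furniture and walls round the work are solid. World frame = base frame: x ahead of the robot, y to its left, z up, the work surface at z = 0. Lengths are in m, angles in rad, forces in N, time in s.
With the tool pointing down it reaches from about 0.25 to 0.725 m from the base axis. Payload 4 kg.
Tool frame: the origin (TCP) lies midway between the tips of the shut fingers; the grasp point (between the pads) lies 19 mm behind it; y points along the fingers, x is the direction in which the jaws open and shut, and the axes are right-handed (so a half turn about y gives the same grasp; the last joint's range is limited). The gripper opens to 85 mm and grips with 20 to 120 N. Pads are 22 mm wide; open, the fingers measure 114 mm over their backs; the gripper's body (76 mm by 85 mm) begins 54 mm behind the grasp point. The pads swing forward as they close: fully open they stand 13 mm farther back than shut.
Start: joints at [1.295, 0.241, 0.005, 1.335, 0, 1.571], TCP at [0.136, 0.481, 0.231] pointing down, gripper open.
Joint ranges: [-2.72, 2.72], [-1.05, 1.87], [-1.09, 1.28], [-1.99, 2.15], [-1.42, 1.44], [-3.14, 3.14]. Speed limits (rad/s): [2.79, 2.79, 3.14, 3.14, 3.14, 3.14].

### API

Orientations are given as a unit quaternion [x, y, z, w].
In Python, from workcell import bot gives the robot as it stands. The module is installed in compiled form; this text tells all that it offers.
- The arm moves only by the shell command python3 -m inch 'ROWS'. ROWS is text: rows parted by semicolons, each of 7 numbers parted by spaces: the turn, a rotation vector about the tool's x, y, z in degrees, then the shift along the tool's x, y, z in mm, then the closure, from 0 (fully open) to 1 (shut). In form: ax ay az dx dy dz fingers; .... A call has 1 to 12 rows; each row shifts and turns the commanded pose from where the row before left it, along the tool's axes as they then stand; what a row does not reach is not made up. A row lasts 1/8 s, in which the tool goes at most 62.5 mm and 10.7 degrees, less where a joint would pass 70% of its speed; a pose out of reach is approached as far as the arm can. A call with a gripper value outside its range is refused whole. The fingers move at their own pace and stop on an object; the grip force is fixed at half the most. Time passes only in rows, so rows that do not move let the fingers close. It gives the time, the measured TCP pose, the force and the opening at its end, in the units of the state.
- bot.get_obs(): the state, without advancing time (a new reading comes with each control period).
- bot.camera(name): name is "scene" or "side" or "wrist"; returns a dict with "color" (384x512x3 uint8, blue, green, red), "fx", "fy", "cx", "cy" (pixels), "extrinsics" (4x4, takes a point from world to camera coordinates). Camera axes: x right, y up, looking along -z (the intrinsics and any distortion apply to the point x, -y, -z); pixel columns grow to the right and rows downward; lengths in m; the calibration is good to about 2 mm. The wrist camera is an equidistant fisheye: a pixel r from the principal point sees the ray r / f radians off the axis. A picture is of the moment at which its call begins. There is no depth.
- bot.job_done(): hands the job in, once; it reports no verdict.
Trained networks look in the newest picture that a camera, given by its name, has taken for a name from the list of things; names that differ only in an ending like _2 or _b are one class to them, and where a whole thing is asked for, a point or a joint stands for the part that bears it (a point fixed in the world has none). Each returns a list of dicts, best first, with "conf" (0 to 1); they miss things now and then, are a little off and sometimes report something else, mostly with a low value. They report only what shows in the picture. A call takes as long as a camera call.
- bot.look_for(name, camera): "extent" ([left, top, right, bottom] in pixels, round what is visible of it).
- bot.cut_out(name, camera): "region" (384x512 bool, what is visible of it) and "extent" ([left, top, right, bottom] in pixels, round what is visible of it).
- bot.spot_point(name, camera): "point" ([column, row] in pixels: a listed point, or the origin of a listed thing).
The state is a dict: "clock": time; "joint_pos": joint angles; "joint_vel": joint speeds; "tau": joint torques, N m; "eef_pos": TCP position; "tool_rot": TCP orientation; "ft_force": force on the tool from outside, world axes, zero at the start; "ft_torque": the same for the moment, N m; "grip_width": finger opening in m.
Only numpy, scipy, OpenCV 4.12 (cv2) and the standard library are available. Lean on these libraries where they do the work, as an engineer would, in place of code of your own. Each camera call takes 0.05 s, during which the arm holds its last target.

## Working session

There is one attempt and no reset: what is moved stays moved. The work goes in short steps, Python scripts to look and compute and a shell command to move; the robot and the scene stay as the last step left them, time stands still between calls to the robot, and variables do not carry over. Pictures are saved under pics/ and viewed, and the job is handed in when it is done.

```bash
mkdir -p pics; cat > h.py <<'E'
import numpy as np, cv2
from workcell import bot
from scipy.spatial.transform import Rotation as R
def ray(c,p):
    E=np.array(c["extrinsics"]); u=(p[0]-c["cx"])/c["fx"]; v=(p[1]-c["cy"])/c["fy"]
    d=np.array([u,-v,-1.]); Rm=E[:3,:3]
    return -Rm.T@E[:3,3], Rm.T@d
def atz(c,p,z):
    o,d=ray(c,p); return o+d*(z-o[2])/d[2]
def proj(c,P):
    E=np.array(c["extrinsics"]); q=E[:3,:3]@np.array(P)+E[:3,3]
    return c["cx"]+c["fx"]*q[0]/-q[2], c["cy"]+c["fy"]*(-q[1])/-q[2]
E
python3 - <<'E'
from h import *
o=bot.get_obs(); print(o)
for n in ["scene","side"]:
    c=bot.camera(n); cv2.imwrite(f"pics/{n}0.png",c["color"]); print(n,c["fx"],c["cx"],c["cy"],[k for k in c], ray(c,(c["cx"],c["cy"])))
    for t,z in [("disc_axis",.042),("disc_peg",.065),("bar_knob",.064),("bar_tip",.027),("keeper_stop",.027),("lock_fixture",0),("angle_b",0),("gel_tin",0),("bolt_m16_1",0),("nut_m16_3",0),("soapstone",0)]:
        for r in bot.spot_point(t,n)[:2]: print(t,np.round(r["point"],1),round(r["conf"],2),atz(c,r["point"],z).round(4))
E
```

```text
{'clock': 0.0, 'joint_pos': array([1.29500720e+00, 2.41398514e-01, 3.69062606e-03, 1.33517992e+00,
       1.08564117e-05, 1.57076792e+00]), 'joint_vel': array([-0.00242743, -0.00025375,  0.00075143, -0.00074711, -0.00013371,
       -0.00204915]), 'tau': array([-5.11098660e-04, -3.72320509e+01,  2.52406257e+01,  1.68481824e-02,
       -4.87214186e-05, -1.13177180e-05]), 'eef_pos': array([0.13597555, 0.48048981, 0.23040735]), 'tool_rot': array([ 0.56441939,  0.42594049, -0.42712469, -0.56353346]), 'ft_force': array([ 0.41467636, -0.31529861, -0.00469073]), 'ft_torque': array([0.02852898, 0.03000231, 0.01400743]), 'grip_width': 0.08526360341252487}
scene 422.025179484807 248.2158619389101 189.33706933159087 ['color', 'fx', 'fy', 'cx', 'cy', 'extrinsics'] (array([-0.0041241 ,  0.34080657,  0.61427459]), array([ 0.66892975, -0.32983528, -0.66613938]))
disc_axis [271.1 193.6] 0.69 [0.5371 0.023  0.042 ]
disc_peg [256.8 185.6] 0.58 [0.5492 0.0489 0.065 ]
bar_knob [186.8 219.8] 0.57 [0.5281 0.2046 0.064 ]
bar_tip [248.2 209. ] 0.89 [0.5336 0.0769 0.027 ]
keeper_stop [296.4 188.7] 0.86 [ 0.53
[... 517 characters left out ...]
fy', 'cx', 'cy', 'extrinsics'] (array([0.34189865, 0.78844046, 0.47260719]), array([ 0.25977726, -0.84810287, -0.46177625]))
disc_axis [281.6 199.1] 0.63 [0.5308 0.0356 0.042 ]
disc_peg [269. 188.] 0.77 [0.5531 0.0408 0.065 ]
bar_knob [257.9 236.6] 0.95 [0.5277 0.198  0.064 ]
bar_tip [275.4 218.3] 0.92 [0.531  0.0804 0.027 ]
keeper_stop [292.2 188.4] 0.65 [ 0.5276 -0.0382  0.027 ]
lock_fixture [283.1 215.6] 0.7 [0.5307 0.0244 0.    ]
lock_fixture [341.3 249.4] 0.51 [0.4088 0.108  0.    ]
angle_b [206.1 233.4] 0.94 [0.6504 0.1187 0.    ]
gel_tin [223.1 203.9] 0.97 [0.6579 0.0096 0.    ]
bolt_m16_1 [345.5 223.2] 0.49 [0.4127 0.0227 0.    ]
nut_m16_3 [341.2 245.9] 0.58 [ 0.4104  0.0977 -0.    ]
```

View pics/scene0.png

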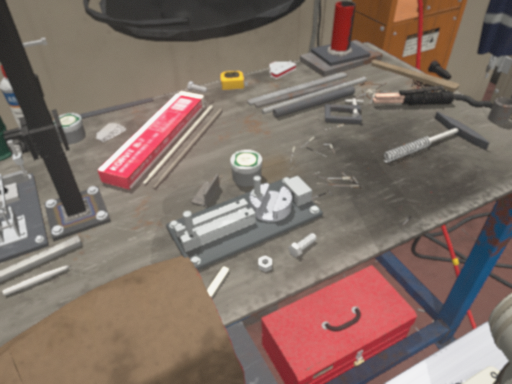

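View pics/side0.png

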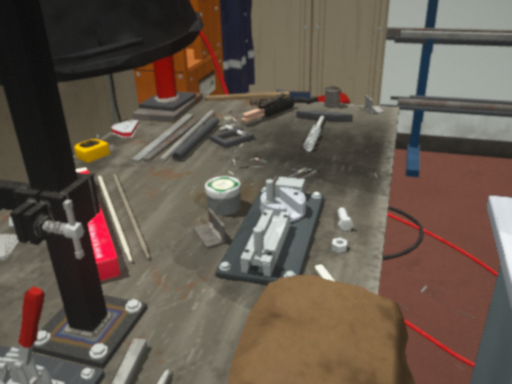

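```bash
python3 - <<'E'
from h import *
for n,(x0,y0,x1,y1) in {"scene":(150,140,340,300),"side":(190,150,370,300)}.items():
    c=bot.camera(n); print(n,proj(c,bot.get_obs()["eef_pos"]), c["fy"])
    im=cv2.resize(c["color"][y0:y1,x0:x1],None,fx=4,fy=4,interpolation=cv2.INTER_CUBIC); cv2.imwrite(f"pics/{n}1.png",im)
    for t,z in [("disc_axis",.042),("disc_peg",.065),("bar_knob",.064),("bar_tip",.027),("keeper_stop",.027)]:
        for r in bot.spot_point(t,n)[:1]: print(t,np.round(r["point"],1),round(r["conf"],2),atz(c,r["point"],z).round(4))
    for t in ["disc_peg","bar_knob","lock_fixture"]:
        for r in bot.look_for(t,n)[:1]: print(t,np.round(r["extent"],1),round(r["conf"],2))
c=bot.camera("wrist"); cv2.imwrite("pics/wrist0.png",c["color"]); print(c["fx"],c["cx"],c["cy"],c["extrinsics"])
E
```

```text
scene (np.float64(-4.262026110497544), np.float64(535.4401519634534)) 422.025179484807
disc_axis [271.2 194.5] 0.75 [0.5347 0.0241 0.042 ]
disc_peg [259.4 183.1] 0.97 [0.5533 0.0408 0.065 ]
bar_knob [186.  219.3] 0.59 [0.53   0.2054 0.064 ]
bar_tip [247.8 211.4] 0.93 [0.5279 0.0807 0.027 ]
keeper_stop [296.8 189. ] 0.72 [ 0.538  -0.0394  0.027 ]
disc_peg [252.3 178.2 291.1 223.7] 0.62
bar_knob [181.2 209.  248.7 233.1] 0.65
lock_fixture [167.4 172.2 321.7 273.3] 0.76
side (np.float64(695.862427388679), np.float64(335.3535344686049)) 480.2325674622147
disc_axis [280.6 195.8] 0.88 [0.5357 0.0237 0.042 ]
disc_peg [267.8 189.4] 0.82 [0.5538 0.0466 0.065 ]
bar_knob [256.8 237.6] 0.84 [0.5285 0.2011 0.064 ]
bar_tip [275.8 217.3] 0.73 [0.5312 0.0769 0.027 ]
keeper_stop [290.8 186.4] 0.65 [ 0.5322 -0.046   0.027 ]
disc_peg [261.2 179.8 304.6 223.7] 0.91
bar_knob [253.7 218.1 276.3 264.8] 0.75
lock_fixture [217.6 176.8 322.5 284.2] 0.6
297.3186396354542 256.4290907911804 190.39938179010906 [[ 2.71708819e-01  9.62379461e-01 -2.99559051e-04 -5.00405761e-01]
 [-9.20506171e-01  2.59795880e-01 -2.91846689e-01  3.70208219e-02]
 [-2.80789435e-01  7.95730653e-02  9.56465065e-01 -3.79331900e-01]
 [ 0.00000000e+00  0.00000000e+00  0.00000000e+00  1.00000000e+00]]
```

View pics/scene1.png

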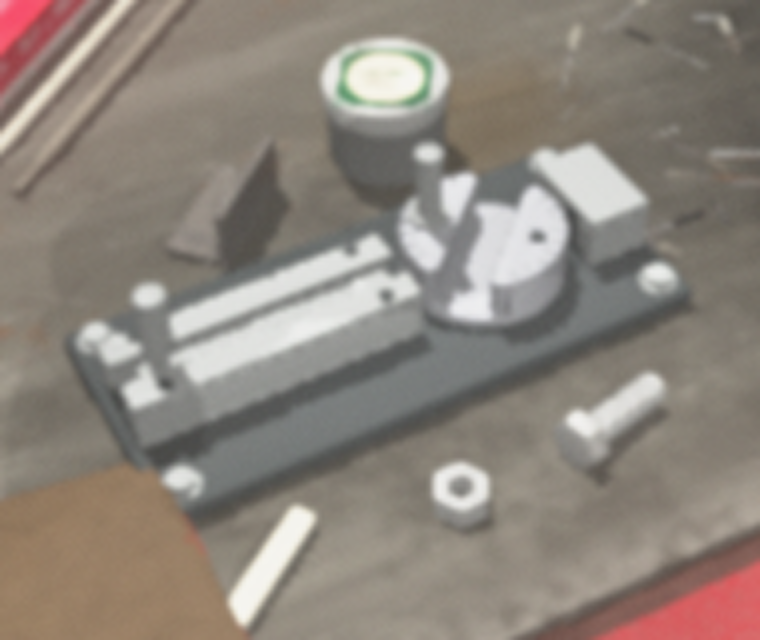

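View pics/side1.png

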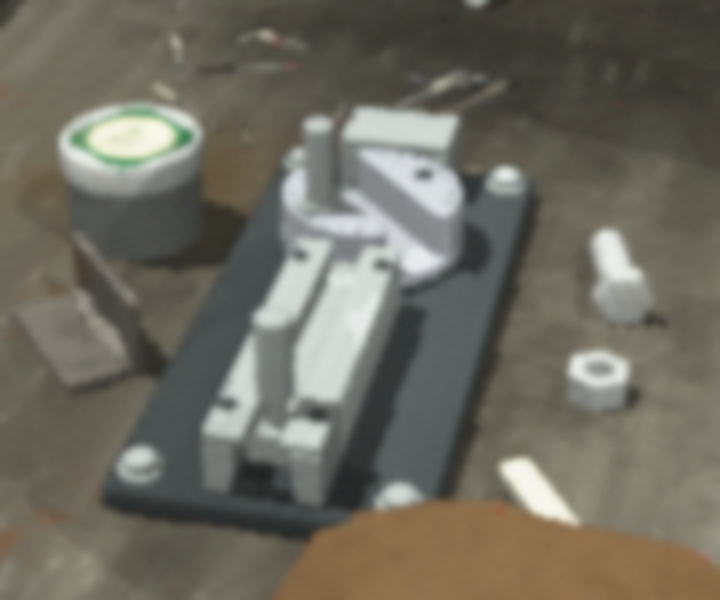

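View pics/wrist0.png

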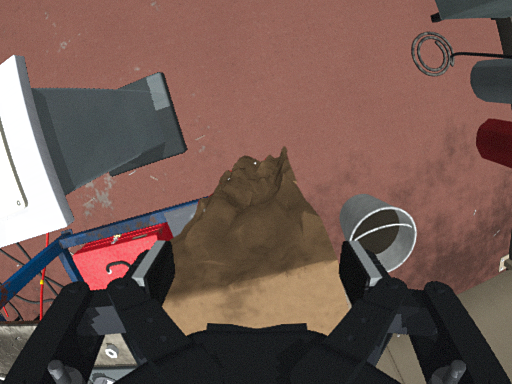

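```bash
cat >> h.py <<'E'
def to(target, psi=None, zdir=None):
    """rows help: shift in tool axes (mm) and needed turn (deg) to have tool z along zdir(world), y down"""
    o=bot.get_obs(); T=R.from_quat(o["tool_rot"])
    print("pos",o["eef_pos"].round(4),"axes x,y,z:",T.as_matrix().T.round(3).tolist())
    if zdir is not None:
        z=np.array([zdir[0],zdir[1],0.]);z/=np.linalg.norm(z); y=np.array([0,0,-1.]); x=np.cross(y,z)
        G=R.from_matrix(np.stack([x,y,z],1)); rv=(T.inv()*G).as_rotvec(degrees=True); print("turn tool",rv.round(2)); 
    else: G=T
    d=np.array(target)-o["eef_pos"]
    print("shift now-axes mm",(T.inv().apply(d)*1000).round(1),"goal-axes",(G.inv().apply(d)*1000).round(1))
E
python3 - <<'E'
from h import *
to([0.4,0.3,0.35],zdir=(-.034,1)); to([0.4,0.3,0.35],zdir=(.034,-1))
print(bot.get_obs()["joint_pos"])
E
```

```text
pos [0.1361 0.4811 0.2313] axes x,y,z: [[0.272, 0.962, -0.0], [-0.0, -0.0, -1.0], [-0.962, 0.272, 0.0]]
turn tool [ 0.   72.25 -0.  ]
shift now-axes mm [-102.4 -118.7 -303.2] goal-axes [ 257.6 -118.7 -190. ]
pos [0.1361 0.4811 0.2313] axes x,y,z: [[0.272, 0.962, -0.0], [-0.0, -0.0, -1.0], [-0.962, 0.272, 0.0]]
turn tool [  -0.   -107.75   -0.  ]
shift now-axes mm [-102.4 -118.7 -303.2] goal-axes [-257.6 -118.7  190. ]
[1.29502136e+00 2.40603037e-01 4.97151455e-03 1.33520634e+00
 1.50120010e-05 1.57077533e+00]
```

```bash
python3 - <<'E'
from h import *
S=bot.camera("scene"); D=bot.camera("side")
def tri(a,b):
    o1,d1=ray(S,a);o2,d2=ray(D,b);d1=d1/np.linalg.norm(d1);d2=d2/np.linalg.norm(d2)
    A=np.stack([d1,-d2],1);t=np.linalg.lstsq(A,o2-o1,rcond=None)[0];p,q=o1+t[0]*d1,o2+t[1]*d2
    print(((p+q)/2).round(3),np.linalg.norm(p-q).round(3))
print("post base",atz(S,(78,212),0),atz(D,(90,325),0))
print("shade low", [atz(S,(190,38),z).round(2) for z in(.3,.4,.5)],[atz(D,(120,75),z).round(2) for z in(.3,.4,.5)],[atz(D,(190,35),z).round(2) for z in(.3,.4)])
tri((190,38),(120,75)); tri((300,5),(200,15))
for z in (0,.05,.1,.15,.2): print(z,"sack scene edge",[atz(S,p,z).round(2)[:2].tolist() for p in((190,262),(240,370),(0,350))],"side",[atz(D,p,z).round(2)[:2].tolist() for p in((340,278),(240,340),(400,310))])
E
```

```text
post base [0.71979092 0.38097927 0.        ] [0.71982649 0.37556987 0.        ]
shade low [array([0.74, 0.09, 0.3 ]), array([0.51, 0.17, 0.4 ]), array([0.27, 0.25, 0.5 ])] [array([0.73, 0.18, 0.3 ]), array([0.51, 0.53, 0.4 ]), array([0.28, 0.88, 0.5 ])] [array([ 0.76, -0.13,  0.3 ]), array([0.52, 0.4 , 0.4 ])]
[0.815 0.061 0.267] 0.005
[ 0.744 -0.155  0.328] 0.016
0 sack scene edge [[0.49, 0.22], [0.26, 0.23], [0.46, 0.55]] side [[0.4, 0.19], [0.51, 0.35], [0.31, 0.24]]
0.05 sack scene edge [[0.45, 0.23], [0.24, 0.24], [0.43, 0.53]] side [[0.39, 0.25], [0.49, 0.39], [0.31, 0.29]]
0.1 sack scene edge [[0.41, 0.24], [0.22, 0.25], [0.39, 0.51]] side [[0.39, 0.31], [0.47, 0.44], [0.32, 0.35]]
0.15 sack scene edge [[0.37, 0.25], [0.2, 0.26], [0.35, 0.5]] side [[0.38, 0.38], [0.46, 0.49], [0.32, 0.41]]
0.2 sack scene edge [[0.33, 0.26], [0.18, 0.27], [0.31, 0.48]] side [[0.38, 0.44], [0.44, 0.53], [0.32, 0.47]]
```

```bash
python3 -m inch '0 0 0 0 -60 0 1; 0 0 0 0 -60 0 1; 0 8 0 0 0 -55 1; 0 8 0 0 0 -55 1; 0 8 0 0 0 -55 1; 0 8 0 0 0 -55 1; 0 8 0 0 0 -55 1; 0 8 0 0 0 -55 1; 0 8 0 0 0 -55 1; 0 8 0 0 0 -55 1; 0 8 0 0 0 -55 1; 0 0 0 0 0 0 1'
python3 - <<'E'
from h import *
c=bot.camera("wrist"); cv2.imwrite("pics/wrist1.png",c["color"])
for t in ["disc_axis","disc_peg","bar_knob","bar_tip","keeper_stop"]:
    for r in bot.spot_point(t,"wrist")[:1]: print(t,np.round(r["point"],1),round(r["conf"],2))
to([0.559,0.078,0.15],zdir=(-.034,1))
E
```

```text
clock: 3.75
eef_pos: [0.448, 0.1345, 0.3515]
tool_rot: [0.707, 0.011, -0.011, -0.707]
ft_force: [0.0, 0.3, 0.4]
grip_width: 0.0001
disc_axis [303.5 215.4] 0.67
disc_peg [319.  210.7] 0.91
bar_knob [311.3 110.4] 0.69
bar_tip [304.  183.3] 0.88
keeper_stop [297.5 246.6] 0.75
pos [0.4472 0.139  0.3512] axes x,y,z: [[0.999, 0.041, -0.0], [-0.0, 0.0, -1.0], [-0.041, 0.999, 0.0]]
turn tool [-0.01  0.4  -0.01]
shift now-axes mm [109.2 201.2 -65.6] goal-axes [109.7 201.2 -64.8]
```

View pics/wrist1.png

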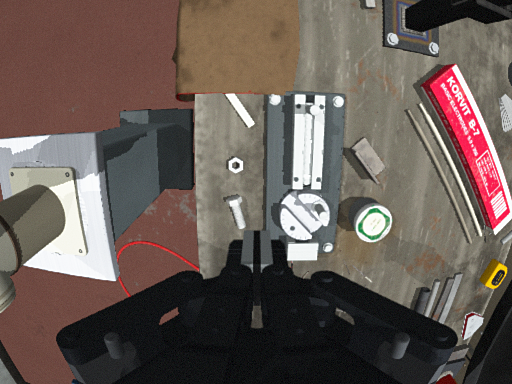

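```bash
cat >> h.py <<'E'
def fray(c,p):
    E=np.array(c["extrinsics"]); u=np.array([p[0]-c["cx"],p[1]-c["cy"]])/c["fx"]; th=np.linalg.norm(u); u=u/th
    d=np.array([np.sin(th)*u[0],-np.sin(th)*u[1],-np.cos(th)]); Rm=E[:3,:3]; return -Rm.T@E[:3,3],Rm.T@d
def fatz(c,p,z):
    o,d=fray(c,p); return o+d*(z-o[2])/d[2]
E
python3 - <<'E'
from h import *
c=bot.camera("wrist"); P={}
for t,z in [("disc_axis",.042),("disc_peg",.065),("bar_knob",.064),("bar_tip",.027),("keeper_stop",.027)]:
    r=bot.spot_point(t,"wrist")[0]; P[t]=fatz(c,r["point"],z); print(t,np.round(r["point"],1),round(r["conf"],2),P[t].round(4))
# manual
for n,p,z in [("plate corner TL",(270,94),.012),("plate TR",(346,95),.012),("plate BL",(265,250),.012),("sack edge R",(299,94),0),("",(299,94),.05),("",(299,94),.1),("",(299,94),.15),("",(200,94),.05)]: print(n,fatz(c,p,z).round(3))
im=cv2.resize(c["color"][80:270,250:350],None,fx=4,fy=4,interpolation=cv2.INTER_CUBIC)[:600]; cv2.imwrite("pics/w2.png",cv2.resize(c["color"][80:230,230:400],None,fx=4,fy=4,interpolation=cv2.INTER_CUBIC))
E
```

```text
disc_axis [304.  221.8] 0.87 [0.53   0.0252 0.042 ]
disc_peg [321.7 215.6] 0.95 [0.553  0.0462 0.065 ]
bar_knob [313.7 114.8] 0.66 [0.5265 0.2008 0.064 ]Traceback (most recent call last):
  File "<stdin>", line 4, in <module>
IndexError: list index out of range
```

```bash

python3 - <<'E'
from h import *
c=bot.camera("wrist"); P={}
for t,z in [("disc_axis",.042),("disc_peg",.065),("bar_knob",.064),("bar_tip",.027),("keeper_stop",.027)]:
    for r in bot.spot_point(t,"wrist")[:1]: print(t,np.round(r["point"],1),round(r["conf"],2),fatz(c,r["point"],z).round(4))
cv2.imwrite("pics/w2.png",cv2.resize(c["color"][80:270,170:360],None,fx=3,fy=3,interpolation=cv2.INTER_CUBIC)); print(c["extrinsics"])
print(bot.get_obs()["eef_pos"])
E
```

```text
disc_axis [305.3 217.6] 0.76 [0.5314 0.0321 0.042 ]
disc_peg [321.9 213.5] 0.83 [0.5529 0.049  0.065 ]
bar_knob [312.8 114.6] 0.78 [0.5253 0.2003 0.064 ]
bar_tip [306.4 187.3] 0.61 [0.5311 0.0799 0.027 ]
keeper_stop [300.6 248.4] 0.55 [ 0.532  -0.0336  0.027 ]
[[ 9.99180246e-01  4.04787858e-02 -5.51564612e-04 -4.51430221e-01]
 [-3.88711550e-02  9.55513510e-01 -2.92374700e-01 -4.26648136e-02]
 [-1.13079454e-02  2.92156464e-01  9.56303681e-01 -5.29258086e-01]
 [ 0.00000000e+00  0.00000000e+00  0.00000000e+00  1.00000000e+00]]
[0.44744842 0.13779726 0.35131146]
```

View pics/w2.png

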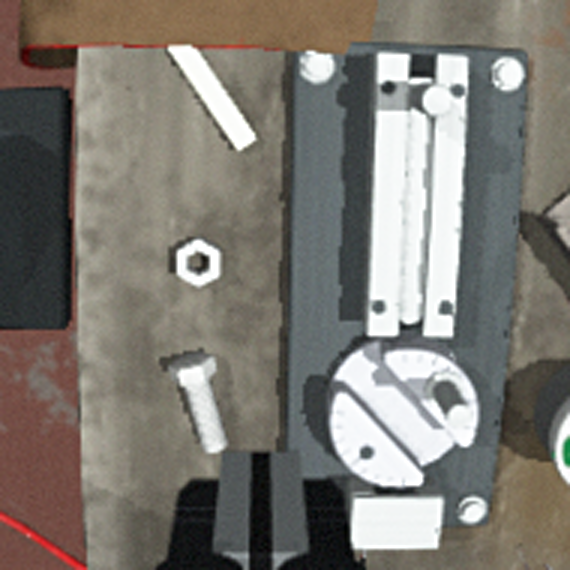

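```bash

python3 - <<'E'
from h import *
c=bot.camera("wrist")
f=lambda x,y,z: fatz(c,(170+x/3,80+y/3),z).round(4)
for n,x,y,z in [("gL top",378,55,.041),("gL bot",368,333,.041),("gR top",468,55,.041),("gR bot",452,335,.041),("disc",404,417,.042),("disc L",329,417,.042),("disc R",481,417,.042),("discT",404,341,.042),("discB",404,490,.042),("knobtop",438,98,.082),("keepBL",350,548,.043),("keepBR",435,548,.043),("keepTL",358,497,.043),("keepTR",442,495,.043)]: print(n,f(x,y,z))
for z in (0,.05,.1,.15): print("sack",z,f(320,52,z),f(378,10,z),f(375,0,z))
print("cam",fray(c,(0,0))[0])
E
```

```text
gL top [0.5028 0.222  0.041 ]
gL bot [0.5068 0.076  0.041 ]
gR top [0.5491 0.2256 0.041 ]
gR bot [0.5528 0.0767 0.041 ]
disc [0.5306 0.0287 0.042 ]
disc L [0.489  0.0274 0.042 ]
disc R [0.5746 0.0298 0.042 ]
discT [0.5265 0.0726 0.042 ]
discB [ 0.5352 -0.0165  0.042 ]
knobtop [0.5265 0.2032 0.082 ]
keepBL [ 0.5071 -0.0551  0.043 ]
keepBR [ 0.5579 -0.0545  0.043 ]
keepTL [ 0.5088 -0.021   0.043 ]
keepTR [ 0.5576 -0.0189  0.043 ]
sack 0 [0.4762 0.2226 0.    ] [0.5069 0.2479 0.    ] [0.505  0.2533 0.    ]
sack 0.05 [0.4729 0.2216 0.05  ] [0.5005 0.2443 0.05  ] [0.4988 0.2493 0.05  ]
sack 0.1 [0.4696 0.2206 0.1   ] [0.4941 0.2408 0.1   ] [0.4926 0.2452 0.1   ]
sack 0.15 [0.4663 0.2197 0.15  ] [0.4877 0.2373 0.15  ] [0.4863 0.2411 0.15  ]
cam [0.44365442 0.21301059 0.49347193]
```

```bash

python3 - <<'E'
from h import *
c=bot.camera("wrist"); S=bot.camera("scene"); D=bot.camera("side")
s=S["color"].copy(); d=D["color"].copy(); w=c["color"].copy()
for i,p in enumerate([(296,92),(300,75),(301,50),(302,25),(302,5)]):
    col=[(255,0,0),(0,255,0),(0,0,255),(255,255,0),(255,0,255)][i]
    cv2.circle(w,p,2,col,-1)
    for z in (0,.03,.06,.09,.12,.15):
        P=fatz(c,p,z)
        for im,cc in((s,S),(d,D)):
            q=proj(cc,P); cv2.circle(im,(int(q[0]),int(q[1])),1,col,-1)
a=cv2.resize(s[230:384,60:300],None,fx=2.5,fy=2.5); b=cv2.resize(d[230:384,180:420],None,fx=2.5,fy=2.5)[:200]
cv2.imwrite("pics/ep.png",np.vstack([a,b])); cv2.imwrite("pics/ep_w.png",w[:130,150:350])
E
```

```text
(no output)
```

View pics/ep.png

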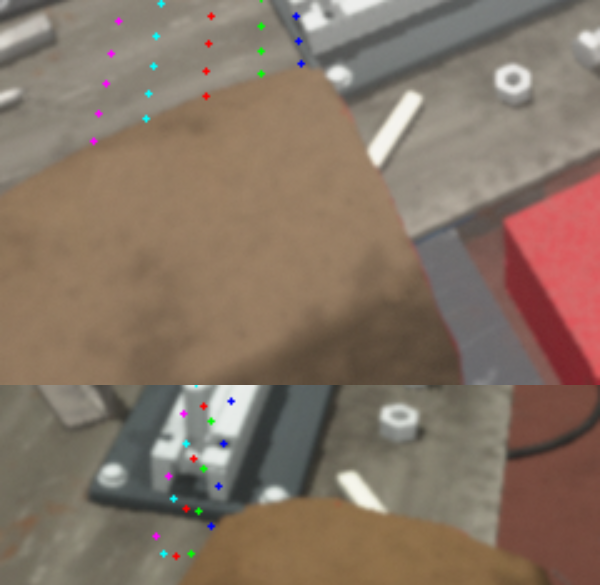

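View pics/ep_w.png

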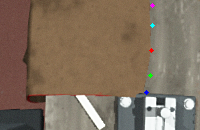

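```bash
python3 -m inch '0 0.6 0 54 0 -33 1; 0 0 0 54 0 -33 1; 0 0 0 0 0 0 1; 0 0 0 0 50 0 1; 0 0 0 0 50 0 1; 0 0 0 0 50 0 1; 0 0 0 0 50 0 1; 0 0 0 0 0 0 1;0 0 0 0 0 0 1;0 0 0 0 0 0 1'
python3 - <<'E'
from h import *
to([0.558,0.0755,0.055],zdir=(-.03,1))
D=bot.camera("side"); cv2.imwrite("pics/s3.png",cv2.resize(D["color"][100:300,170:400],None,fx=3,fy=3))
c=bot.camera("wrist"); cv2.imwrite("pics/w3.png",c["color"])
for t,z in [("disc_axis",.042),("disc_peg",.065),("bar_knob",.064),("bar_tip",.027)]:
    for r in bot.spot_point(t,"wrist")[:1]: print(t,np.round(r["point"],1),round(r["conf"],2),fatz(c,r["point"],z).round(4))
E
```

```text
clock: 6.05
eef_pos: [0.5582, 0.0766, 0.1545]
tool_rot: [-0.707, -0.012, 0.008, 0.707]
ft_force: [0.1, 0.5, 0.3]
grip_width: -0.0001
pos [0.5582 0.0766 0.1545] axes x,y,z: [[1.0, 0.028, 0.006], [0.006, 0.001, -1.0], [-0.028, 1.0, 0.001]]
turn tool [-0.04 -0.11  0.33]
shift now-axes mm [-0.8 99.5 -1.1] goal-axes [-0.3 99.5 -1.1]
disc_axis [223.2 234. ] 0.67 [0.5275 0.0301 0.042 ]
disc_peg [244.5 226.5] 0.78 [0.5482 0.0488 0.065 ]
bar_knob [222.1  41.4] 0.76 [0.5276 0.1997 0.064 ]
bar_tip [224.  177.6] 0.69 [0.5271 0.0813 0.027 ]
```

View pics/s3.png

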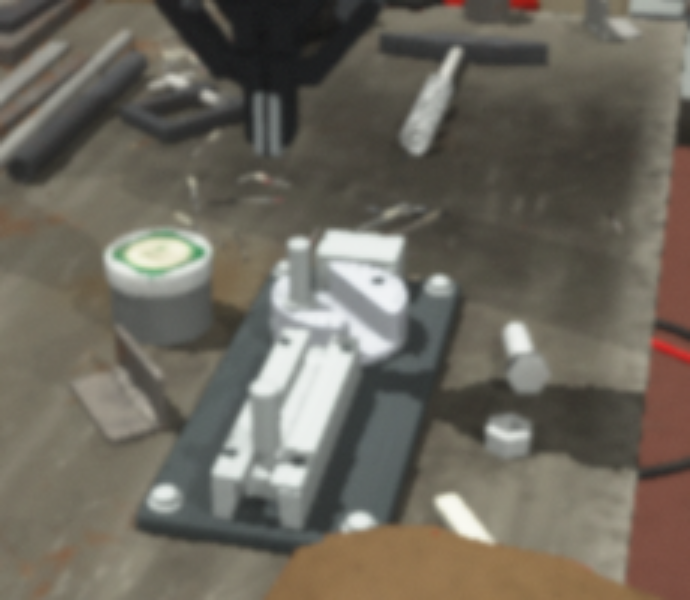

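View pics/w3.png

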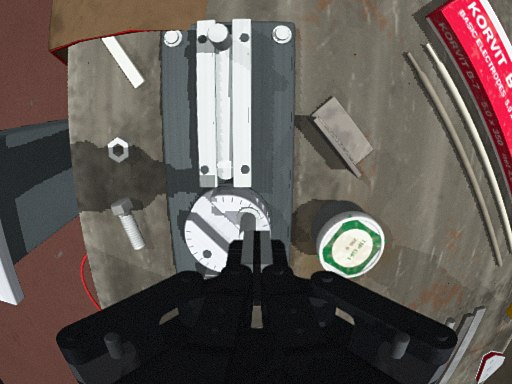

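```bash
python3 -m inch '0 0 0.3 0 40 0 1; 0 0 0 0 35 0 1; 0 0 0 0 24 0 1; 0 0 0 0 0 0 1;0 0 0 0 0 0 1'
python3 - <<'E'
from h import *
to([0.558,0.0755,0.055],zdir=(-.03,1)); print(bot.get_obs()["ft_force"])
D=bot.camera("side"); cv2.imwrite("pics/s4.png",cv2.resize(D["color"][150:270,200:360],None,fx=5,fy=5))
E
```

```text
clock: 6.98
eef_pos: [0.5567, 0.0763, 0.0533]
tool_rot: [-0.707, -0.009, 0.011, 0.707]
ft_force: [0.3, -0.6, 1.2]
grip_width: -0.0001
pos [0.5567 0.0763 0.0533] axes x,y,z: [[1.0, 0.028, -0.004], [-0.004, 0.0, -1.0], [-0.028, 1.0, 0.0]]
turn tool [-0.01 -0.12 -0.21]
shift now-axes mm [ 1.2 -1.7 -0.8] goal-axes [ 1.2 -1.7 -0.8]
[ 0.31335893 -0.58981754  1.17077424]
```

View pics/s4.png

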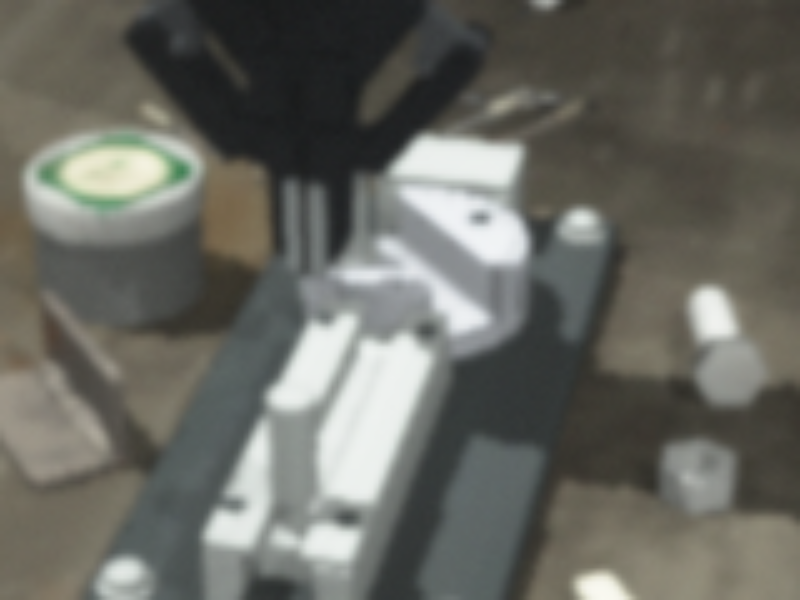

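```bash

python3 - <<'E'
from h import *
D=bot.camera("side");S=bot.camera("scene")
for n,P in [("tcp",bot.get_obs()["eef_pos"]),("peg",[.553,.0455,.065]),("pegtop",[.553,.0455,.084]),("axis",[.532,.026,.042])]:
    q=np.array(proj(D,P)); print(n,q.round(1),((q-[200,150])*5).round(), np.round(proj(S,P),1))
cv2.imwrite("pics/sc4.png",cv2.resize(S["color"][140:300,170:330],None,fx=3.75,fy=3.75))
c=bot.camera("wrist"); cv2.imwrite("pics/w4.png",cv2.resize(c["color"][150:340,170:350],None,fx=3,fy=3))
E
```

```text
tcp [261.6 202.3] [308. 262.] [242.7 191.9]
peg [268.4 189.2] [342. 196.] [257.4 183.9]
pegtop [268.2 179.8] [341. 149.] [257.3 176.6]
axis [282.2 196.6] [411. 233.] [271.  195.6]
```

View pics/sc4.png

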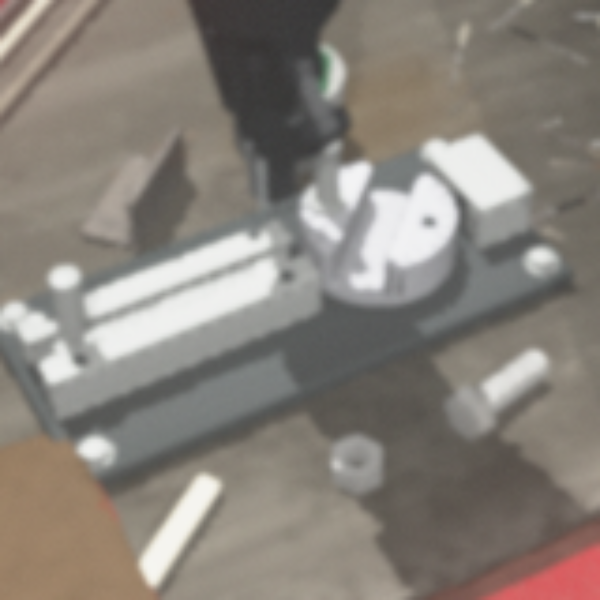

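View pics/w4.png

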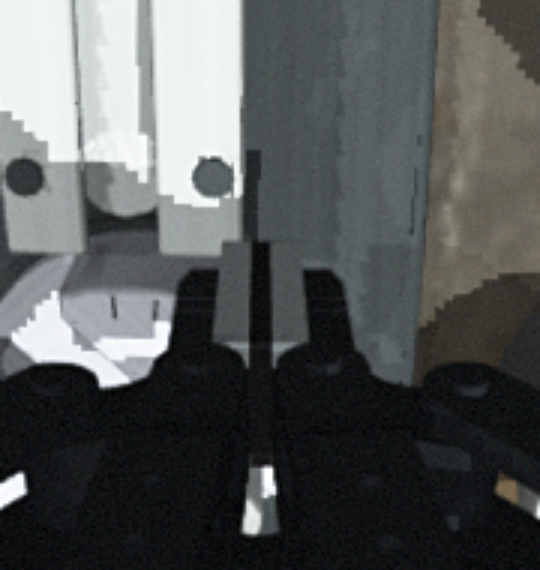

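```bash
python3 -m inch '0 0 0 -4 0 0 1; 0 0 0 0 0 -4 1; 0 0 0 0 0 -4 1; 0 0 0 0.6 0 -3 1; 0 0 0 0.6 0 -3 1; 0 0 0 0.6 0 -3 1; 0 0 0 0.6 0 -3 1; 0 0 0 0.6 0 -2 1; 0 0 0 0 0 0 1; 0 0 0 0 0 0 1'
python3 - <<'E'
from h import *
to([0.558,0.045,0.055],zdir=(-.03,1)); print(bot.get_obs()["ft_force"])
D=bot.camera("side"); S=bot.camera("scene")
im=np.hstack([cv2.resize(D["color"][160:240,220:320],None,fx=4,fy=4),cv2.resize(S["color"][160:240,220:320],None,fx=4,fy=4)]);cv2.imwrite("pics/s5.png",im)
for n,c in(("side",D),("scene",S)):
  for r in bot.spot_point("disc_peg",n)[:1]: print(r["conf"],atz(c,r["point"],.065))
E
```

```text
clock: 8.43
eef_pos: [0.5576, 0.0556, 0.0528]
tool_rot: [-0.706, -0.01, 0.011, 0.708]
ft_force: [3.2, 4.5, -0.9]
grip_width: 0.0003
pos [0.5576 0.0556 0.0528] axes x,y,z: [[1.0, 0.029, -0.001], [-0.001, 0.003, -1.0], [-0.029, 1.0, 0.003]]
turn tool [-0.17 -0.05 -0.07]
shift now-axes mm [  0.1  -2.2 -10.6] goal-axes [  0.1  -2.2 -10.6]
[ 3.15012745  4.50731556 -0.94616719]
0.89 [0.5548611  0.02896853 0.065     ]
0.94 [0.55230049 0.04272259 0.065     ]
```

View pics/s5.png

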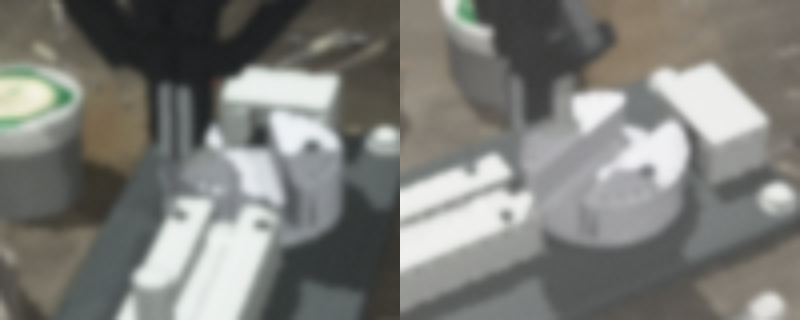

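```bash
python3 -m inch '0 0 0 0.5 0 -3 1; 0 0 0 0 0 -3 1; 0 0 0 0 0 -2 1; 0 0 0 0 0 -1 1; 0 0 0 0 0 0 1; 0 0 0 0 0 0 1'
python3 - <<'E'
from h import *
to([0.558,0.045,0.055],zdir=(-.03,1)); print(bot.get_obs()["ft_force"])
D=bot.camera("side"); S=bot.camera("scene")
im=np.hstack([cv2.resize(D["color"][160:240,220:320],None,fx=4,fy=4),cv2.resize(S["color"][160:240,220:320],None,fx=4,fy=4)]);cv2.imwrite("pics/s6.png",im)
for n,c in(("side",D),("scene",S)):
  for r in bot.spot_point("disc_peg",n)[:1]: print(r["conf"],atz(c,r["point"],.065))
E
```

```text
clock: 9.38
eef_pos: [0.556, 0.045, 0.0523]
tool_rot: [0.707, 0.008, -0.012, -0.707]
ft_force: [0.7, 2.7, 0.7]
grip_width: 0.0001
pos [0.556  0.045  0.0523] axes x,y,z: [[1.0, 0.028, -0.006], [-0.006, -0.0, -1.0], [-0.028, 1.0, -0.0]]
turn tool [ 0.01 -0.13 -0.32]
shift now-axes mm [ 1.9 -2.8 -0.1] goal-axes [ 2.  -2.7 -0.1]
[0.74159173 2.65894115 0.67088139]
0.94 [0.55800677 0.0167325  0.065     ]
0.83 [0.5600626  0.03147616 0.065     ]
```

View pics/s6.png

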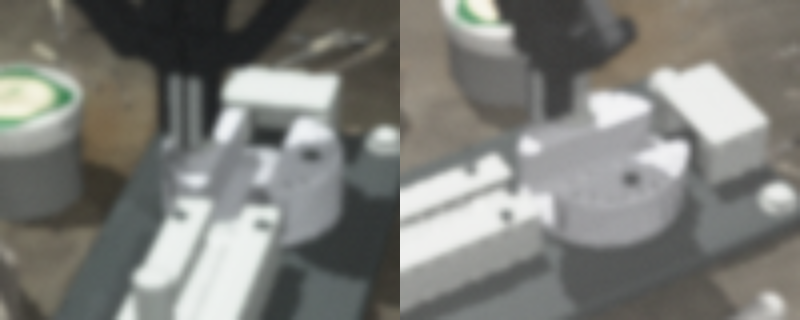

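```bash
python3 -m inch '0 0 0 0 0 6 1; 0 0 0 0 0 10 1; 0 0 0 0 -40 0 1; 0 0 0 0 -50 0 1; 0 0 0 0 -60 0 1; 0 0 0 -45 -60 0 1; 0 0 0 -50 0 0 1; 0 0 0 0 0 0 1; 0 0 0 0 0 0 1'
python3 - <<'E'
from h import *
to([0.558,0.045,0.055],zdir=(-.03,1)); print(bot.get_obs()["ft_force"])
c=bot.camera("wrist"); cv2.imwrite("pics/w7.png",cv2.resize(c["color"][60:260,240:400],None,fx=3,fy=3)); 
D=bot.camera("side"); S=bot.camera("scene")
for n,k,f in(("side",D,atz),("scene",S,atz),("wrist",c,fatz)):
  for t,z in [("disc_axis",.042),("disc_peg",.065),("bar_knob",.064),("keeper_stop",.027)]:
    for r in bot.spot_point(t,n)[:1]: print(n,t,round(r["conf"],2),f(k,r["point"],z).round(4))
E
```

```text
clock: 10.7
eef_pos: [0.4695, 0.059, 0.2528]
tool_rot: [0.707, 0.008, -0.012, -0.707]
ft_force: [-0.2, -0.1, -0.2]
grip_width: -0.0
pos [0.4695 0.059  0.2528] axes x,y,z: [[1.0, 0.028, -0.005], [-0.005, -0.0, -1.0], [-0.028, 1.0, -0.0]]
turn tool [ 0.01 -0.1  -0.27]
shift now-axes mm [ 89.  197.4 -16.5] goal-axes [ 88.  197.8 -16.7]
[-0.20038683 -0.06785876 -0.15756015]
side disc_axis 0.87 [0.5316 0.0307 0.042 ]
side disc_peg 0.61 [0.5548 0.0368 0.065 ]
side bar_knob 0.84 [0.5265 0.2051 0.064 ]
side keeper_stop 0.98 [ 0.5351 -0.0417  0.027 ]
scene disc_axis 0.76 [0.5316 0.0284 0.042 ]
scene disc_peg 0.61 [0.5597 0.0308 0.065 ]
scene bar_knob 0.74 [0.5244 0.2052 0.064 ]
scene keeper_stop 0.97 [ 0.5361 -0.0391  0.027 ]
wrist disc_axis 0.84 [0.5272 0.0303 0.042 ]
wrist disc_peg 0.65 [0.5552 0.0317 0.065 ]
wrist keeper_stop 0.67 [ 0.5331 -0.0342  0.027 ]
```

View pics/w7.png

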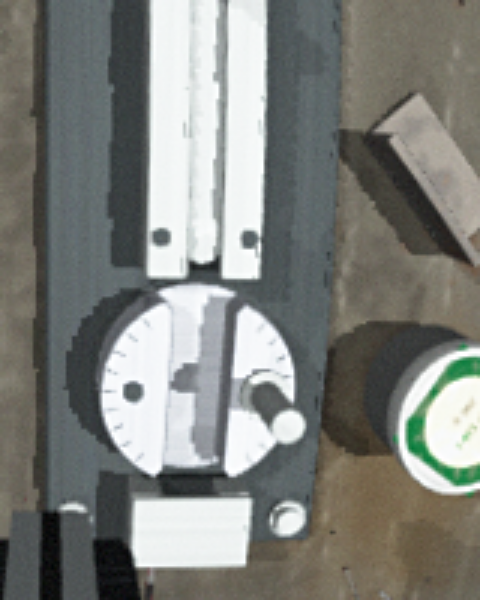

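```bash
python3 - <<'E'
from h import *
c=bot.camera("wrist")
f=lambda x,y,z: fatz(c,(240+x/3,60+y/3),z)
for n,a,b,z in [("slotL",(170,300),(162,472),.042),("slotR",(240,300),(228,476),.042),("guideL out",(149,10),(147,277),.041),("guideR out",(268,10),(261,277),.041),("gLi",(190,10),(187,275),.041),("gRi",(228,10),(221,275),.041)]:
    A,B=f(*a,z),f(*b,z); print(n,A.round(4),B.round(4),"yaw",np.arctan2(-(A-B)[0],(A-B)[1]).round(3))
g=c["color"][60:260,240:400]; cv2.imwrite("pics/w8.png",cv2.resize(g[90:165,25:105],None,fx=8,fy=8,interpolation=cv2.INTER_CUBIC)[:600])
E
```

```text
slotL [0.516  0.0661 0.042 ] [ 0.5176 -0.0087  0.042 ] yaw 0.022
slotR [0.5449 0.0673 0.042 ] [ 0.5467 -0.01    0.042 ] yaw 0.022
guideL out [0.5026 0.1821 0.041 ] [0.5062 0.075  0.041 ] yaw 0.033
guideR out [0.5502 0.1859 0.041 ] [0.5533 0.0771 0.041 ] yaw 0.029
gLi [0.5188 0.1832 0.041 ] [0.5225 0.0765 0.041 ] yaw 0.034
gRi [0.5339 0.1844 0.041 ] [0.5365 0.0771 0.041 ] yaw 0.023
```

View pics/w8.png

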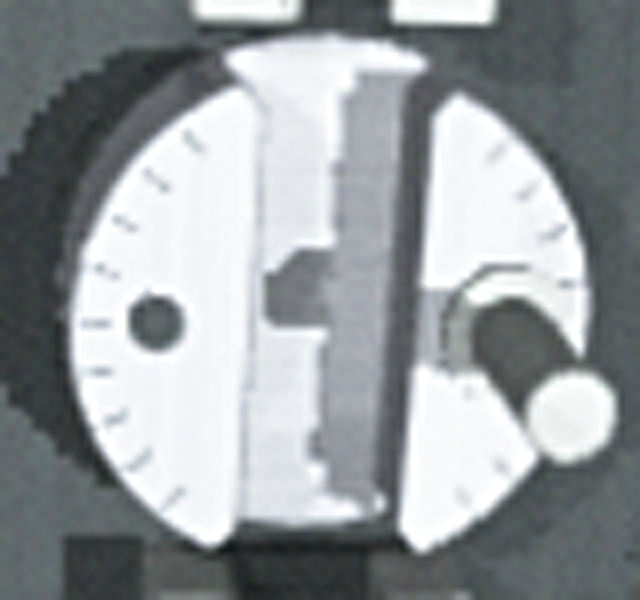

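```bash
python3 -m inch '0 0 -0.3 20 0 58 1; 0 0 0 20 0 58 1; 0 0 0 21 0 58 1; 0 0 0 0 0 0 1; 0 0 0 0 50 0 1; 0 0 0 0 50 0 1; 0 0 0 0 0 0 1; 0 0 0 0 0 0 1'
python3 - <<'E'
from h import *
to([0.5255,0.235,0.055],zdir=(-.03,1)); print(bot.get_obs()["ft_force"])
D=bot.camera("side"); cv2.imwrite("pics/s9.png",cv2.resize(D["color"][130:310,170:370],None,fx=3,fy=3))
c=bot.camera("wrist"); cv2.imwrite("pics/w9.png",c["color"])
for r in bot.spot_point("bar_knob","wrist")[:1]: print(r["conf"],fatz(c,r["point"],.064))
E
```

```text
clock: 12.5
eef_pos: [0.5265, 0.2342, 0.1547]
tool_rot: [-0.707, -0.01, 0.009, 0.707]
ft_force: [-0.2, 0.6, 1.0]
grip_width: 0.0003
pos [0.5265 0.2342 0.1547] axes x,y,z: [[1.0, 0.027, 0.002], [0.002, 0.001, -1.0], [-0.027, 1.0, 0.001]]
turn tool [-0.05 -0.16  0.13]
shift now-axes mm [-1.2 99.7  0.7] goal-axes [-1.  99.7  0.8]
[-0.165556    0.55864417  0.98620405]
0.63 [0.52534511 0.19964104 0.064     ]
```

View pics/w9.png

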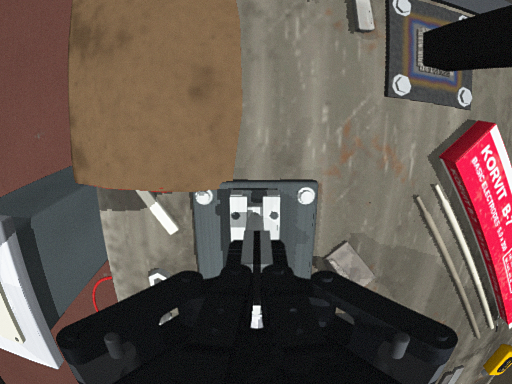

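View pics/s9.png

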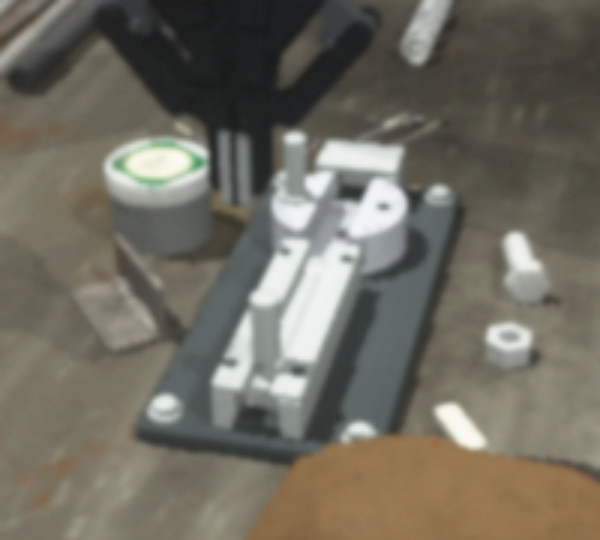

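```bash
python3 -m inch '0 0 0 -1 40 1 1; 0 0 0 0 35 0 1; 0 0 0 0 21 0 1; 0 0 0 0 0 0 1;0 0 0 0 0 0 1'
python3 - <<'E'
from h import *
to([0.5255,0.235,0.055],zdir=(-.03,1)); print(bot.get_obs()["ft_force"])
D=bot.camera("side"); cv2.imwrite("pics/s10.png",cv2.resize(D["color"][190:280,210:330],None,fx=5,fy=5))
c=bot.camera("scene"); cv2.imwrite("pics/w10.png",cv2.resize(c["color"][150:290,160:330],None,fx=4,fy=4))
E
```

```text
clock: 13.28
eef_pos: [0.5259, 0.2359, 0.0586]
tool_rot: [-0.707, -0.011, 0.009, 0.708]
ft_force: [0.1, 0.1, 0.9]
grip_width: -0.0
pos [0.5259 0.2359 0.0586] axes x,y,z: [[1.0, 0.028, 0.003], [0.003, 0.001, -1.0], [-0.028, 1.0, 0.001]]
turn tool [-0.07 -0.12  0.18]
shift now-axes mm [-0.5  3.6 -0.9] goal-axes [-0.4  3.6 -0.9]
[0.13530813 0.05923853 0.86207025]
```

View pics/w10.png

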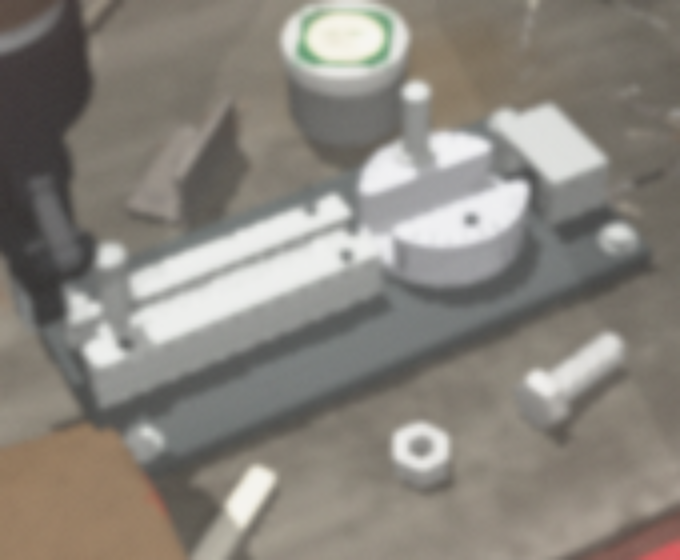

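View pics/s10.png

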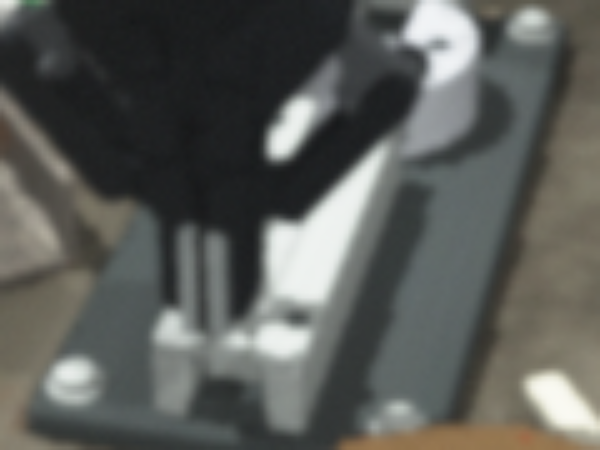

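```bash
python3 -m inch '0 0 -0.2 1 2 -4 1; 0 0 0 0 0 -4 1; 0 0 0 0 0 -5 1; 0 0 0 0 0 -5 1; 0 0 0 0 0 -5 1; 0 0 0 0 0 -5 1; 0 0 0 0 0 -5 1; 0 0 0 0 0 -5 1; 0 0 0 0 0 -5 1; 0 0 0 0 0 -5 1; 0 0 0 0 0 0 1'
python3 - <<'E'
from h import *
to([0.529,0.1035,0.056],zdir=(-.03,1)); print(bot.get_obs()["ft_force"])
D=bot.camera("side"); cv2.imwrite("pics/s11.png",cv2.resize(D["color"][150:290,190:340],None,fx=4,fy=4))
c=bot.camera("scene"); cv2.imwrite("pics/w11.png",cv2.resize(c["color"][150:290,160:330],None,fx=4,fy=4))
E
```

```text
clock: 14.75
eef_pos: [0.5269, 0.1865, 0.0547]
tool_rot: [0.707, 0.011, -0.008, -0.707]
ft_force: [0.1, 0.1, 0.4]
grip_width: -0.0001
pos [0.5269 0.1865 0.0547] axes x,y,z: [[1.0, 0.027, 0.004], [0.004, -0.001, -1.0], [-0.027, 1.0, -0.001]]
turn tool [ 0.07 -0.17  0.2 ]
shift now-axes mm [ -0.1  -1.2 -83. ] goal-axes [ -0.4  -1.3 -83. ]
[0.06844068 0.1203462  0.37926175]
```

View pics/w11.png

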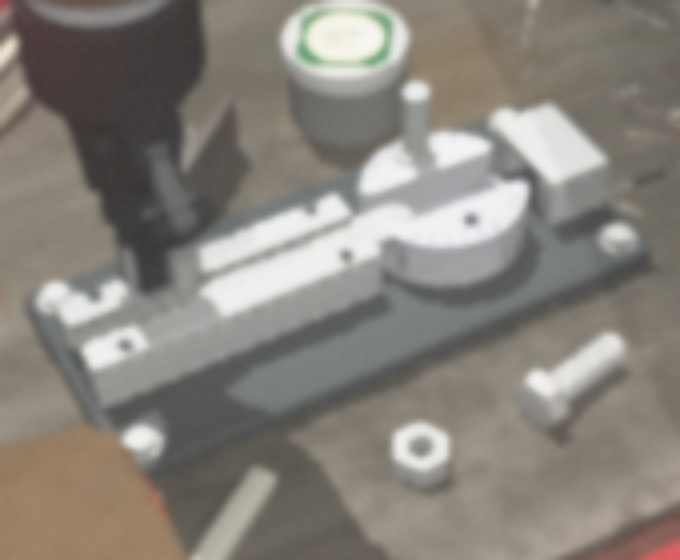

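View pics/s11.png

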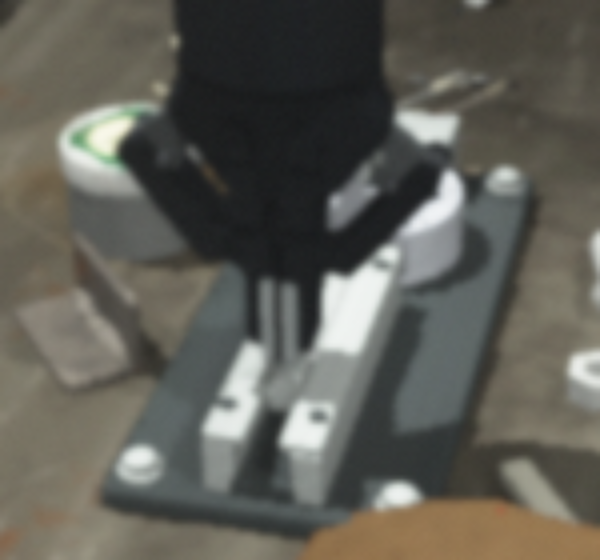

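```bash
python3 -m inch '0 0 0 0 0 -5 1; 0 0 0 0 0 -6 1; 0 0 0 0 0 -6 1; 0 0 0 0 0 -6 1; 0 0 0 0 0 -6 1; 0 0 0 0 0 -6 1; 0 0 0 0 0 -6 1; 0 0 0 0 0 -6 1; 0 0 0 0 0 -6 1; 0 0 0 0 0 -6 1; 0 0 0 0 0 -5 1; 0 0 0 0 0 0 1'
python3 - <<'E'
from h import *
to([0.529,0.1035,0.056],zdir=(-.03,1)); print(bot.get_obs()["ft_force"])
c=bot.camera("scene"); cv2.imwrite("pics/w12.png",cv2.resize(c["color"][150:290,160:330],None,fx=4,fy=4))
E
```

```text
clock: 16.35
eef_pos: [0.5285, 0.1224, 0.0545]
tool_rot: [0.708, 0.011, -0.008, -0.707]
ft_force: [0.3, 0.2, -0.2]
grip_width: -0.0001
pos [0.5285 0.1224 0.0545] axes x,y,z: [[1.0, 0.027, 0.003], [0.003, -0.001, -1.0], [-0.027, 1.0, -0.002]]
turn tool [ 0.09 -0.17  0.18]
shift now-axes mm [ -0.   -1.4 -18.9] goal-axes [ -0.1  -1.5 -18.9]
[ 0.33881354  0.18076371 -0.18305351]
```

View pics/w12.png

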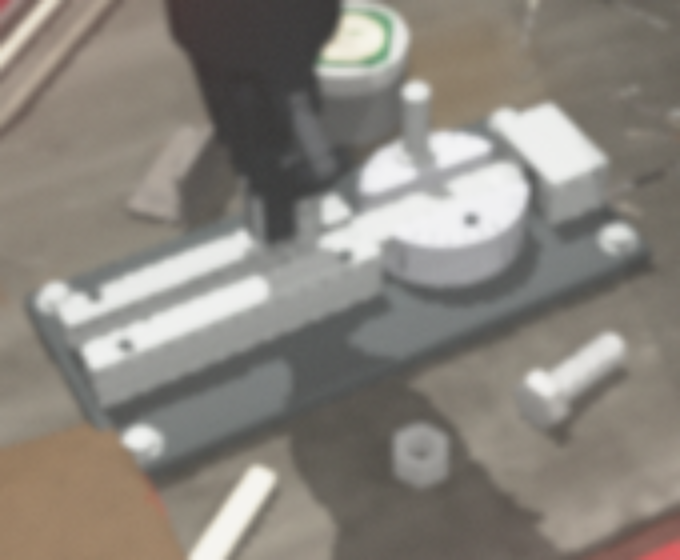

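```bash
python3 -m inch '0 0 0 0 0 -4 1; 0 0 0 0 0 -4 1; 0 0 0 0 0 -3 1; 0 0 0 0 0 -2 1; 0 0 0 0 0 -2 1; 0 0 0 0 0 0 1'; python3 -m inch '0 0 0 0 0 -2 1; 0 0 0 0 0 -1 1; 0 0 0 0 0 0 1'; python3 -m inch '0 0 0 0 0 -1 1; 0 0 0 0 0 -1 1;  0 0 0 0 0 0 1'
```

```text
clock: 17.15
eef_pos: [0.529, 0.108, 0.0546]
tool_rot: [0.707, 0.011, -0.009, -0.707]
ft_force: [-0.3, 0.5, -1.3]
grip_width: -0.0001
clock: 17.52
eef_pos: [0.5292, 0.1053, 0.0547]
tool_rot: [0.707, 0.011, -0.009, -0.707]
ft_force: [-0.0, 0.4, -1.3]
grip_width: -0.0002
clock: 17.9
eef_pos: [0.5292, 0.1033, 0.0547]
tool_rot: [0.707, 0.011, -0.009, -0.707]
ft_force: [-0.5, 0.8, -0.9]
grip_width: 0.0004
```

```bash
python3 -m inch '0 0 0 0 0 -1 1; 0 0 0 0 0 -1 1; 0 0 0 0 0 0 1';  python3 -m inch '0 0 0 0 0 -1 1; 0 0 0 0 0 -1 1; 0 0 0 0 0 0 1'
python3 - <<'E'
from h import *
D=bot.camera("side"); S=bot.camera("scene"); cv2.imwrite("pics/w13.png",np.hstack([cv2.resize(S["color"][160:250,220:320],None,fx=4,fy=4),cv2.resize(D["color"][160:250,220:320],None,fx=4,fy=4)]))
E
```

```text
clock: 18.27
eef_pos: [0.5293, 0.1016, 0.0547]
tool_rot: [-0.707, -0.011, 0.009, 0.707]
ft_force: [0.0, 3.5, -2.0]
grip_width: 0.0005
clock: 18.65
eef_pos: [0.5298, 0.1014, 0.0552]
tool_rot: [-0.706, -0.012, 0.009, 0.708]
ft_force: [0.2, 7.5, -0.5]
grip_width: 0.0001
```

View pics/w13.png

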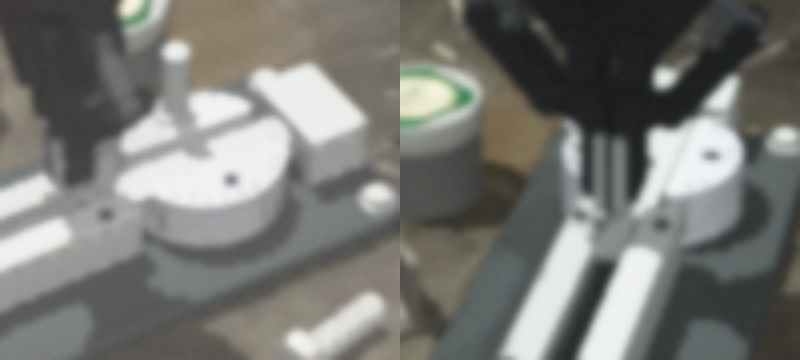

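```bash
python3 -m inch '0 0 0 0 0 -1 1; 0 0 0 0 0 -1 1; 0 0 0 0 0 -1 1; 0 0 0 0 0 0 1'; python3 -m inch '0 0 0 0 0 4 1; 0 0 0 0 0 8 1; 0 0 0 0 0 8 1; 0 0 0 0 0 0 1; 0 0 0 0 -40 0 1; 0 0 0 0 -60 0 1; 0 0 0 -40 -60 0 1; 0 0 0 -50 -30 0 1; 0 0 0 0 0 0 1; 0 0 0 0 0 0 1; 0 0 0 0 0 0 1'
python3 - <<'E'
from h import *
c=bot.camera("wrist"); cv2.imwrite("pics/w14.png",cv2.resize(c["color"][60:330,230:430],None,fx=2.2,fy=2.2)); 
D=bot.camera("side"); S=bot.camera("scene"); cv2.imwrite("pics/w15.png",np.hstack([cv2.resize(S["color"][160:250,220:320],None,fx=4,fy=4),cv2.resize(D["color"][160:250,220:320],None,fx=4,fy=4)]))
for n,k,f in(("side",D,atz),("scene",S,atz),("wrist",c,fatz)):
  for t,z in [("disc_axis",.042),("disc_peg",.065),("bar_knob",.064),("bar_tip",.027),("keeper_stop",.027)]:
    for r in bot.spot_point(t,n)[:1]: print(n,t,round(r["conf"],2),f(k,r["point"],z).round(4))
print(bot.get_obs()["ft_force"],bot.get_obs()["eef_pos"])
E
```

```text
clock: 19.25
eef_pos: [0.5304, 0.101, 0.0559]
tool_rot: [-0.704, -0.013, 0.009, 0.71]
ft_force: [-1.3, 13.6, 2.3]
grip_width: 0.0002
clock: 20.62
eef_pos: [0.4438, 0.1138, 0.2351]
tool_rot: [0.707, 0.01, -0.009, -0.707]
ft_force: [-0.8, -0.1, -0.3]
grip_width: -0.0004
side disc_axis 0.71 [0.5331 0.0235 0.042 ]
side disc_peg 0.89 [0.5553 0.0237 0.065 ]
side bar_knob 0.59 [0.5293 0.0864 0.064 ]
side bar_tip 0.7 [ 0.5354 -0.0385  0.027 ]
side keeper_stop 0.68 [ 0.5277 -0.0408  0.027 ]
scene disc_axis 0.62 [0.5308 0.0226 0.042 ]
scene disc_peg 0.96 [0.5656 0.0241 0.065 ]
scene bar_knob 0.63 [0.5277 0.0887 0.064 ]
scene bar_tip 0.63 [ 0.5369 -0.0428  0.027 ]
scene keeper_stop 0.68 [ 0.5336 -0.041   0.027 ]
wrist disc_axis 0.66 [0.5295 0.0324 0.042 ]
wrist disc_peg 0.81 [0.5583 0.0318 0.065 ]
wrist bar_knob 0.59 [0.5307 0.0851 0.064 ]
wrist bar_tip 0.68 [ 0.5323 -0.0422  0.027 ]
wrist keeper_stop 0.94 [ 0.5311 -0.0337  0.027 ]
[-0.20011489  0.8772592   0.36896586] [0.44356421 0.1140466  0.2364369 ]
```

View pics/w14.png

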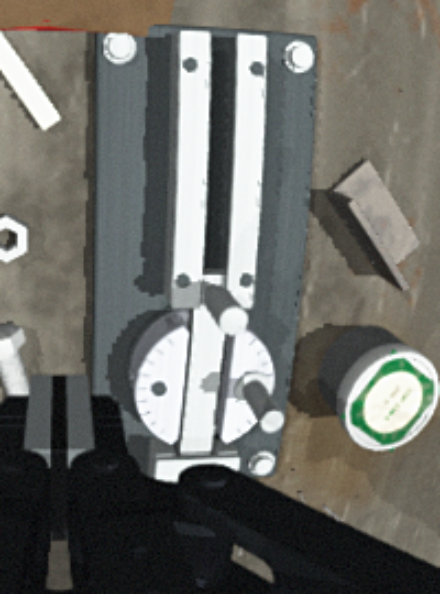

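View pics/w15.png

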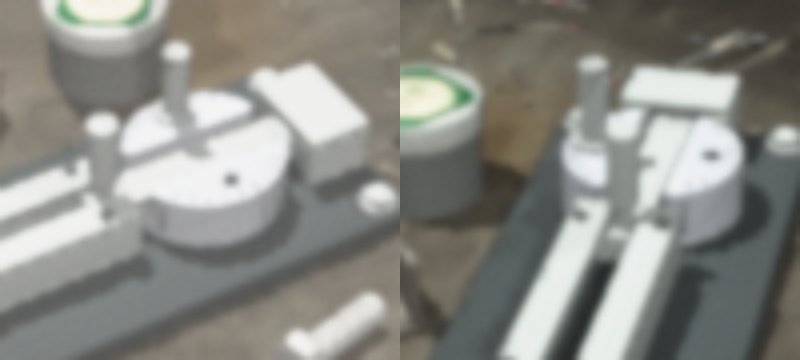

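```bash
python3 - <<'E'
from h import *
print(bot.job_done()); print(bot.get_obs()["clock"])
E
```

```text
the job is handed in; nothing more can be done
None
the job is handed in; nothing more can be done
```

I turned the disc by its peg until the slot lined up near 0. I then pushed the bar by its knob through the slot into the keeper, and handed the job in at about 21 s of the 54 s. No verdict is reported, so what follows rests on my own checks.

- **Disc:** after the turn, the overhead view put the slot about 0.01 rad off the guide line, against a limit of 0.15 rad. I did not measure it again after pushing the bar, but the later pictures show the bar lying through the slot and the disc still lined up.
- **Bar:** it stopped dead, and the push force rose from under 1 N to about 14 N with no further advance. From the point of contact, the knob stands at y ≈ 0.082 m, against 0.083–0.085 m expected when fully home. The bar tip is inside the keeper and hidden, so I could not see it touch the stop.
- **Disagreement between cameras:** they differ by several mm. They put the knob at y = 0.085–0.089 m, and the wrist camera places the keeper stop about 7 mm off the other two. I went by the contact and force reading for "fully home".
- **Bystanders and hand:** none of the loose things looked moved in the pictures I viewed; I did not measure their positions again. The last reading showed the hand clear at z ≈ 0.236 m with no contact force.

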